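Clamp the lid on the infusion pot

TASK

Close the infusion pot for steeping: put its loose lid on the pot so that it sits level in the mouth, then swing the clamp arm over the lid as far as its stop, and screw the big knob clockwise, regripping as often as needed, until it is fully home and the pad presses the lid down. Leave the bottle, the measure, the tumbler and the corkscrew standing where they are.

Things in the scene. Friction and masses are not known exactly. Their poses are not given: they have to be found in the camera images.
- pot: White round pot, fixed to the worktop on a steel foot (136 mm across), 116 mm across the rim, 82 mm high; origin on the pot's axis at worktop height, z up. A steel post (188 mm high, 20 mm thick) stands at x = +95 mm of this frame and carries the clamp arm.
- pot_mouth (a point): Centre of the pot's mouth at rim height (82 mm above the worktop). The mouth is about 106 mm wide inside.
- pivot (a point): Point on the vertical axis of the post, at the middle height of the clamp arm (164 mm above the worktop). The steel arm (20 mm wide, 149 to 179 mm above the worktop at its hub, 155 to 173 mm elsewhere) reaches 95 mm from here to the axis of the knob.
- clamp_arm (a joint): Angle of the clamp arm, rad: 0 = over the pot, the knob's axis exactly on the pot's axis, against a hard stop; grows as the arm swings clockwise (from above) away from the pot, to 2.0 at most. It starts swung away. A stiff hinge (0.15 N m): it stays where it is left and can be moved by the knob or pushed.
- screw (a joint): Turn of the knob relative to the arm, rad: grows clockwise from above (tightening). 9.6 = fully home (hard stop). The knob, its spindle and pad sink 20 mm a turn (3.18 mm per rad). It takes about 0.1 N m and stays where it is left. Turning a held knob relative to the arm screws it, so swinging the arm in with a knob held at fixed heading also screws it in by the same angle.
- knob_top (a point): Centre of the top of the black ribbed round knob, on its axis. The knob is 52 mm across and 30 mm high; its top is 241 mm above the worktop at screw = 0 and 210 mm at screw = 9.6. When home, its underside is 7 mm above the arm.
- pad: Round rubber pad (24 mm across, 8 mm thick) at the spindle's lower end, on a short spring (2 N per mm); on the axis of the knob. It touches the top of the grip of the lid when about 1.9 rad are still to turn, and then presses with up to 12 N. The origin is not on the pad but at worktop height below it.
- lid: Loose steel lid, 0.18 to 0.35 kg: a 122 mm disc with an upright round grip in the middle (28 mm across, 33 mm high, its top 44 mm above the lid's underside); under the disc a 98 mm wide, 6 mm deep step that drops into the pot's mouth. The upper face of the disc is 11 mm above the underside. Origin: centre of the underside, z up. Standing on the worktop the origin is at z = 0; seated on the pot it is 76 mm above the worktop.
- dropper_bottle: Small bottle with black dropper, 48 mm across, 142 mm high, beside the lid, origin at the centre of its underside. Bystander.
- measure: Steel double measuring cup, 44 mm across, 88 mm high, beside the lid, origin at the centre of its underside. Bystander.
- tumbler: Green tumbler, 84 mm across, 106 mm high, beside the pot, origin at the centre of its underside. Bystander.
- corkscrew: Standing steel wing corkscrew, 41 x 64 mm, 166 mm high, near the pot, origin at the centre of its underside. Bystander.
Mind the look-alikes: they are no part of the job. Several things look just like the lid: the one meant starts farthest to the robot's left.

How it is judged:
By the outcome, as a careful person would: the job done as asked, in the order asked, and still so for the second after the job is handed in, with the robot touching nothing.
It also fails if it takes over 72 s, if anything falls off the work surface, if the arm or the gripper's body presses on something with over 40 N, if the wrist force passes 120 N, or if a joint passes its speed limit or range.

ROBOT

A 6-joint arm with a two-finger parallel gripper is mounted at the origin on a cart in front of the work surface, level with it; the furniture and walls round the work are solid. World frame = base frame: x ahead of the robot, y to its left, z up, the work surface at z = 0. Lengths are in m, angles in degrees, forces in N, time in s.
With the tool pointing down it reaches from about 0.35 to 0.725 m from the base axis. Payload 6 kg.
Tool frame: the origin (TCP) lies at the very end of the fingers, on their centre line; the grasp point (between the pads) lies 19 mm behind it; z points along the fingers, y is the line along which they close (so a half turn about z gives the same grasp; the last joint's range is limited). The gripper opens to 85 mm and grips with 20 to 120 N. Pads are 22 mm wide; open, the fingers measure 114 mm over their backs; the gripper's body (76 mm by 85 mm) begins 54 mm behind the grasp point. The pads swing forward as they close: fully open they stand 13 mm farther back than shut.
Start: joints at [-52.557, 2.303, 4.859, 0, -92.561, -19.12], TCP at [0.189, -0.57, 0.21] pointing down, gripper open.
Joint ranges: [-146.85, 146.85], [-73.84, 115.35], [-62.03, 85.46], [-188.31, 113.3], [-161.28, -10.13], [-171.36, 171.36]. Speed limits (degrees/s): [147.25, 147.25, 172.46, 180, 180, 180].

INTERFACE

Orientations are given as a 3x3 rotation matrix whose columns are the frame's x, y, z axes.
In Python, from workcell import robot, get_image, camera_params, ticket gives the robot as it stands. The module is installed in compiled form; this text tells all that it offers.
- The arm moves only by the tool carry_out, never from a script. Its argument "rows" is a list of rows, each a list of 3 entries, a list of its own where there are three numbers: the shift along the tool's x, y, z in mm, then the turn about the tool's z in rad, then the closure in counts, from 0 (fully open) to 255 (shut). In form: [[[x, y, z], spin, grip], ...]. A call has 1 to 10 rows; each row shifts and turns the commanded pose from where the row before left it, along the tool's axes as they then stand; what a row does not reach is not made up. A row lasts 1/8 s, in which the tool goes at most 62.5 mm and 10.7 degrees, less where a joint would pass 70% of its speed; a pose out of reach is approached as far as the arm can. A call is refused whole if a number of a shift passes 62.5 or a number of a turn 0.188, either way. A call with a gripper value outside its range is refused whole. The fingers move at their own pace and stop on an object; the grip force is fixed at half the most. Time passes only in rows, so rows that do not move let the fingers close. It gives the time, the measured TCP pose, the force, the opening and the grip force at its end, in the units of the state.
- robot.read_state(): the state, without advancing time (a new reading comes with each control period).
- get_image(name): name is "scene" or "top" or "wrist"; returns the picture (400x640x3 uint8, red, green, blue); there is no depth.
- camera_params(name): a dict with "fov_y" (degrees; the focal length in pixels is half the picture's height over the tangent of half this angle, whatever the lens; pixels are square), "cx", "cy" (the principal point, pixels), "R" (3x3) and "t" (3): a world point X has camera coordinates R X + t. Camera axes: x right, y down, z forward; pixel columns grow to the right and rows downward; lengths in m; the calibration is good to about 2 mm. A picture is of the moment at which its call begins: read the wrist's pose just before it. camera_params takes no time and is no camera call; for the wrist camera it gives the pose at the moment of the call.
- ticket.finish_job(): hands the job in; it is judged then, once.
The state is a dict: "time_s": time; "q": joint angles; "joint_velocities": joint speeds; "joint_efforts": joint torques, N m; "ee_pos": TCP position; "eef_rot": TCP orientation; "wrist_force": force on the tool from outside, world axes, zero at the start; "ft_torque": the same for the moment, N m; "finger_gap": finger opening in m; "grip_force": force on a finger pad.
Only numpy, scipy, OpenCV 4.12 (cv2) and the standard library are available. Lean on these libraries where they do the work, as an engineer would, in place of code of your own. Each camera call takes 0.05 s, during which the arm holds its last target. There are 200 camera calls.

## Working session

There is one attempt and no reset: what is moved stays moved. The work goes in short steps, Python scripts to look and compute and a tool call to move; the robot and the scene stay as the last step left them, time stands still between calls to the robot, and variables do not carry over. Pictures are saved under pics/ and viewed, at most 10 in all, crops included, and the job is handed in when it is done.

Besides the shell and the picture viewer there is one more tool, called as name([rows], argument=value, ...), one row to a line, values as JSON. carry_out: Moves the arm, as the interface text tells. Its arguments: {"type":"object","properties":{"rows":{"type":"array","items":{"type":"array"}}},"required":["rows"]}

```bash
mkdir -p pics
cat > h.py <<'E'
import numpy as np, cv2
from workcell import robot, get_image, camera_params, ticket
def save(cam,fn):
    im=get_image(cam); cv2.imwrite('pics/'+fn,im[:,:,::-1]); return im
def ray(cam,u,v,z,P=None):
    p=P or camera_params(cam); R=np.array(p['R']); t=np.array(p['t']); f=200/np.tan(np.radians(p['fov_y']/2))
    d=R.T@np.array([(u-p['cx'])/f,(v-p['cy'])/f,1]); c=-R.T@t
    return c+d*(z-c[2])/d[2]
def proj(cam,X):
    p=camera_params(cam); R=np.array(p['R']); t=np.array(p['t']); f=200/np.tan(np.radians(p['fov_y']/2))
    c=R@np.array(X)+t; return np.array([f*c[0]/c[2]+p['cx'],f*c[1]/c[2]+p['cy']])
E
python3 - <<'E'
from h import *
a=save('scene','s0.png');b=save('top','t0.png')
cv2.imwrite('pics/t0.png',b[:,:,::-1])
for n in('scene','top'):
    p=camera_params(n);print(n,p['fov_y'],p['cx'],p['cy'],np.round(p['R'],3).tolist(),np.round(p['t'],3))
s=robot.read_state();print(s['time_s'],np.round(s['eef_rot'],3).tolist())
E
```

```text
scene 52.890250482759015 322.52015758629096 199.47224731193387 [[-0.912, -0.411, -0.003], [-0.32, 0.714, -0.623], [0.258, -0.567, -0.782]] [0.399 0.357 1.214]
top 47.7957354884705 320.66588938343546 196.243004254831 [[0.014, -1.0, 0.017], [-0.987, -0.016, -0.158], [0.159, -0.014, -0.987]] [-0.183  0.501  1.361]
0.1 [[-0.949, -0.314, -0.001], [-0.314, 0.949, 0.001], [0.0, 0.002, -1.0]]
```

View pics/t0.png

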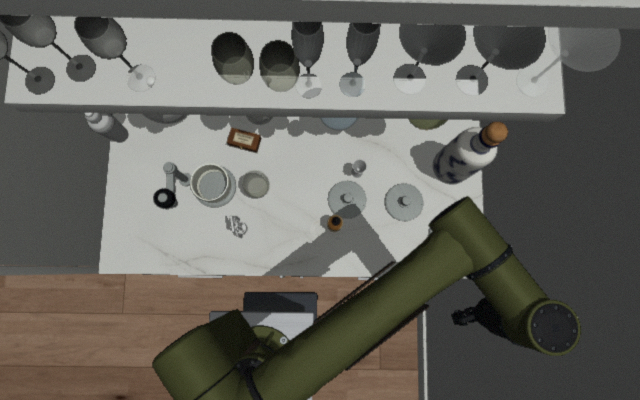

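View pics/s0.png

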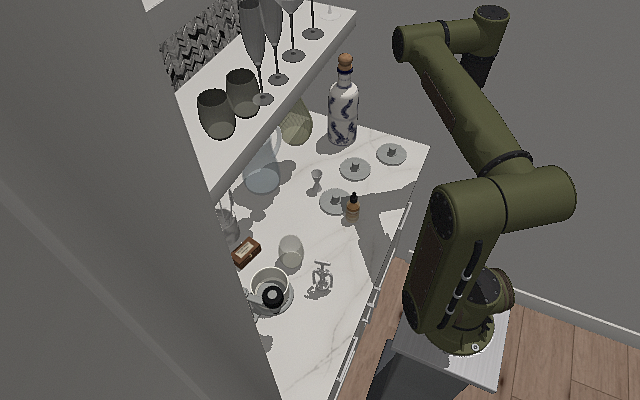

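Lid candidates: top image (347,198) = scene (335,201); top (404,202) = scene (355,168); scene (391,153), hidden by the arm in top. Smallest column = the robot's left, so I choose top (347,198), beside the bottle (335,223) and the measure (358,168). The pot is at (212,184), its post at (170,170), the knob at (165,198).

Run:
```python
from h import *
im=cv2.imread('pics/t0.png')[140:260,140:430]
im=cv2.resize(im[:, :],None,fx=2.75,fy=2.75,interpolation=cv2.INTER_CUBIC);cv2.imwrite('pics/c0.png',im)
for n,u,v,z in [('lid grip',347,198,.044),('lid disc',347,198.5,.011),('lid2',404,202,.011),('bottle',335,219,.14),('meas',359,166,.088),('pot',211,183,.082),('post',170,168,.188),('knob',165,199,.241),('tumb',254,184,.106),('cork',236,227,.1),('shelfedge',300,112,.3),('edge',300,275,0)]:
    print(n,np.round(ray('top',u,v,z),3))
```

```text
lid grip [ 0.499 -0.257  0.044]
lid disc [ 0.502 -0.26   0.011]
lid2 [ 0.494 -0.441  0.011]
bottle [ 0.422 -0.216  0.14 ]
meas [ 0.591 -0.29   0.088]
pot [0.532 0.156 0.082]
post [0.553 0.248 0.188]
knob [0.457 0.238 0.241]
tumb [0.527 0.024 0.106]
cork [0.399 0.072 0.1  ]
shelfedge [ 0.683 -0.115  0.3  ]
edge [ 0.261 -0.115  0.   ]
```

View pics/c0.png

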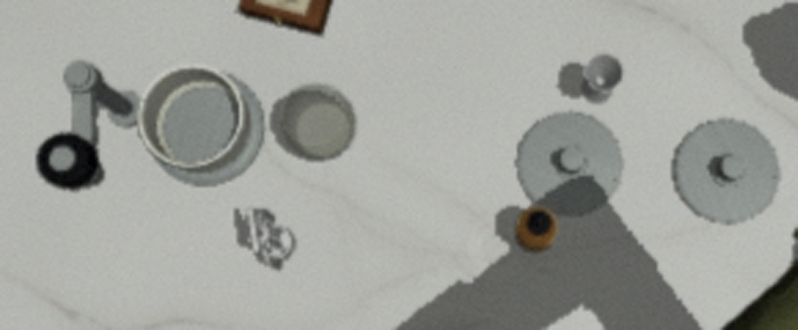

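carry_out([
  [[0,0,-10],0.186,0],
  [[0,0,-10],0.186,0],
  [[0,0,-10],0.186,0],
  [[0,0,-10],0.186,0],
  [[-15,41,0],0,0],
  [[-15,41,0],0,0],
  [[-15,41,0],0,0],
  [[-15,41,0],0,0],
  [[-15,41,0],0,0],
  [[-15,41,0],0,0],
])

```text
time_s: 1.35
ee_pos: [0.3727, -0.3811, 0.2499]
eef_rot: [[-0.911, 0.412, -0.0], [0.412, 0.911, 0.001], [0.001, 0.0, -1.0]]
wrist_force: [0.8, -0.9, -0.2]
finger_gap: 0.0855
grip_force: 0.0
```

carry_out([
  [[-15,41,0],0,0],
  [[-15,41,0],0,0],
  [[-16,42,0],0,0],
  [[-16,42,0],0,0],
  [[0,0,0],0,0],
])

```text
time_s: 1.98
ee_pos: [0.4981, -0.2544, 0.2489]
eef_rot: [[-0.913, 0.408, -0.002], [0.408, 0.913, 0.001], [0.002, 0.0, -1.0]]
wrist_force: [0.3, -0.6, 0.2]
finger_gap: 0.0856
grip_force: 0.0
```

```bash
cat >> h.py <<'E'
def st():
    s=robot.read_state(); R=np.array(s['eef_rot']); p=np.array(s['ee_pos'])
    print('t',round(s['time_s'],2),'p',np.round(p,4),'yawY',np.round(np.degrees(np.arctan2(R[1,1],R[0,1])),1),'zax',np.round(R[:,2],3),'q',np.round(s['q'],0),'F',np.round(s['wrist_force'],1),'gap',round(s['finger_gap'],4),'gf',round(s['grip_force'],1)); return p,R
def to(X):
    p,R=st(); print('tool shift mm',np.round(R.T@(np.array(X)-p)*1000,1))
E
python3 - <<'E'
from h import *
import json
st(); p=camera_params('wrist'); json.dump({k:(np.array(v).tolist()) for k,v in p.items()},open('w1.json','w'))
save('wrist','w1.png')
print(proj('wrist',[.499,-.258,.044]))
E
```

```text
t 1.98 p [ 0.4981 -0.2544  0.2489] yawY 65.9 zax [-0.002  0.001 -1.   ] q [  -7.   -3.    3.   -0.  -97. -108.] F [ 0.3 -0.6  0.2] gap 0.0856 gf 0.0
[314.89508316 175.1403108 ]
```

View pics/w1.png

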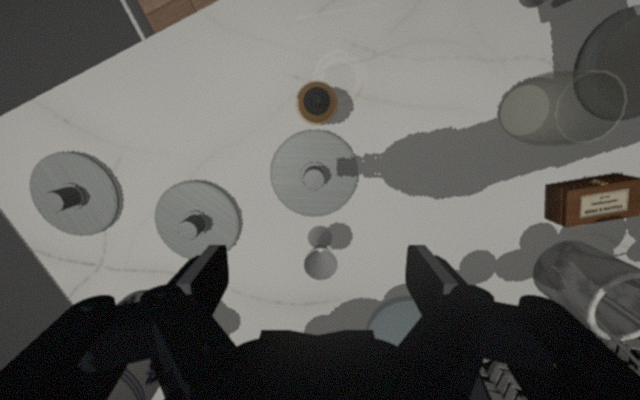

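The target lid's grip top is at (315,178), the bottle at (317,100), the measure at (320,262). The two look-alikes are at (198,220) and (77,193), farther right. The choice is confirmed.

Run:
```python
from h import *
import json
P=json.load(open('w1.json'))
g=ray('',315,177.5,.044,P);print(g,ray('',314,172,.011,P),'bottle',ray('',317,101,.142,P),'meas',ray('',320,264,.088,P))
to([g[0],g[1],.016])
```

```text
[ 0.5024759  -0.25782151  0.044     ] [ 0.50070774 -0.25865468  0.011     ] bottle [ 0.42453615 -0.22059195  0.142     ] meas [ 0.5938414 -0.2920249  0.088    ]
t 2.02 p [ 0.4973 -0.2556  0.2493] yawY 65.8 zax [-0.002  0.001 -1.   ] q [  -7.   -3.    3.   -0.  -97. -108.] F [-0.4 -0.7 -0.4] gap 0.0857 gf 0.0
tool shift mm [-6.100e+00  1.000e-01  2.333e+02]
```

Run:
```python
from h import *
p,R=st();c=camera_params('wrist');C=-np.array(c['R']).T@np.array(c['t']);print(R.T@(C-p))
```

```text
t 2.02 p [ 0.4973 -0.2556  0.2493] yawY 65.8 zax [-0.002  0.001 -1.   ] q [  -7.   -3.    3.   -0.  -97. -108.] F [-0.4 -0.7 -0.4] gap 0.0857 gf 0.0
[ 6.62068760e-02  6.52333136e-05 -1.63776932e-01]
```

carry_out([
  [[-4.5,0,40],0,0],
  [[0,0,45],0,0],
  [[0,0,45],0,0],
  [[0,0,45],0,0],
  [[0,0,36],0,0],
  [[0,0,20],0,0],
  [[0,0,0],0,150],
  [[0,0,0],0,255],
  [[0,0,0],0,255],
  [[0,0,0],0,255],
])

```text
time_s: 3.28
ee_pos: [0.5016, -0.259, 0.0212]
eef_rot: [[-0.911, 0.411, 0.002], [0.411, 0.911, -0.001], [-0.002, -0.0, -1.0]]
wrist_force: [-2.4, 0.0, 5.3]
finger_gap: 0.0225
grip_force: 58.6
```

carry_out([
  [[0,0,0],0,255],
  [[0,0,0],0,255],
  [[0,0,0],0,255],
])

```text
time_s: 3.65
ee_pos: [0.5015, -0.259, 0.0213]
eef_rot: [[-0.911, 0.411, 0.002], [0.411, 0.911, -0.001], [-0.002, -0.0, -1.0]]
wrist_force: [-2.1, -0.0, 6.1]
finger_gap: 0.0224
grip_force: 58.6
```

carry_out([
  [[0,0,-10],0,255],
  [[0,0,-20],0,255],
  [[0,0,-30],0,255],
  [[0,0,0],0,255],
])

```text
time_s: 4.15
ee_pos: [0.5025, -0.2591, 0.083]
eef_rot: [[-0.911, 0.411, 0.005], [0.411, 0.911, -0.002], [-0.006, 0.001, -1.0]]
wrist_force: [-1.0, 0.7, -0.0]
finger_gap: 0.0002
grip_force: 0.0
```

Run:
```python
from h import *
st(); print([proj('wrist',robot.read_state()['ee_pos'])]); a=save('wrist','w2.png');b=save('scene','s2.png')
c=cv2.resize(b[120:260,260:440],(514,400)); im=np.hstack([cv2.resize(a,(480,300)),np.zeros((300,1,3),np.uint8),cv2.resize(c,(319,300))])
cv2.imwrite('pics/m2.png',im[:,:,::-1])
```

```text
t 4.15 p [ 0.5025 -0.2591  0.083 ] yawY 65.7 zax [ 0.005 -0.002 -1.   ] q [  -7.   -2.  -13.    0.  -79. -107.] F [-1.   0.7 -0. ] gap 0.0002 gf 0.0
[array([315.9686621 , 234.33613192])]
```

View pics/m2.png

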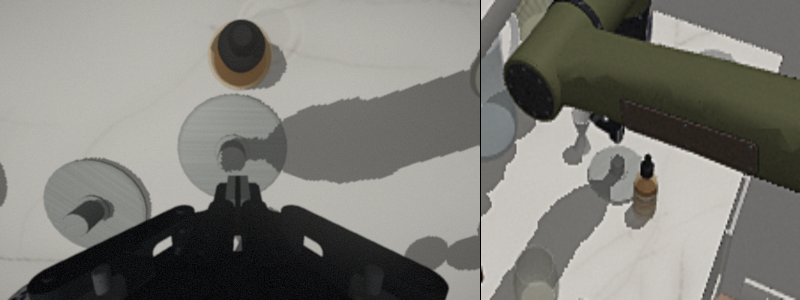

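Run:
```python
from h import *
a=cv2.imread('pics/w2.png');cv2.imwrite('pics/c2.png',cv2.resize(a[110:290,210:410],(666,600),interpolation=cv2.INTER_CUBIC))
p,R=st();P=camera_params('wrist');print(np.round(P['R'],3).tolist(),P['fov_y'],P['cx'],P['cy'])
for uv,z in [((309,207),.044),((309,195),.011)]:
    X=ray('wrist',*uv,z);print(X, R.T@(X-p))
for z in (.0,.011,.044): print(proj('wrist',[.5015,-.258,z]))
```

```text
t 4.25 p [ 0.501  -0.2583  0.0796] yawY 65.7 zax [ 0.001  0.    -1.   ] q [  -7.   -2.  -13.   -0.  -79. -107.] F [ 0.2 -1.1 -1.6] gap -0.0002 gf 0.0
[[0.411, 0.912, 0.002], [0.879, -0.397, 0.264], [0.241, -0.106, -0.965]] 67.96418395985161 316.62688919200684 199.2282544019206
[ 0.49337514 -0.26023465  0.044     ] [ 0.00618721 -0.00493365  0.03562693]
[ 0.49290884 -0.26083595  0.011     ] [ 0.00638369 -0.00569711  0.06862629]
[316.53737361 199.35480324]
[316.56502534 202.92033228]
[316.66475785 215.78025327]
```

View pics/c2.png

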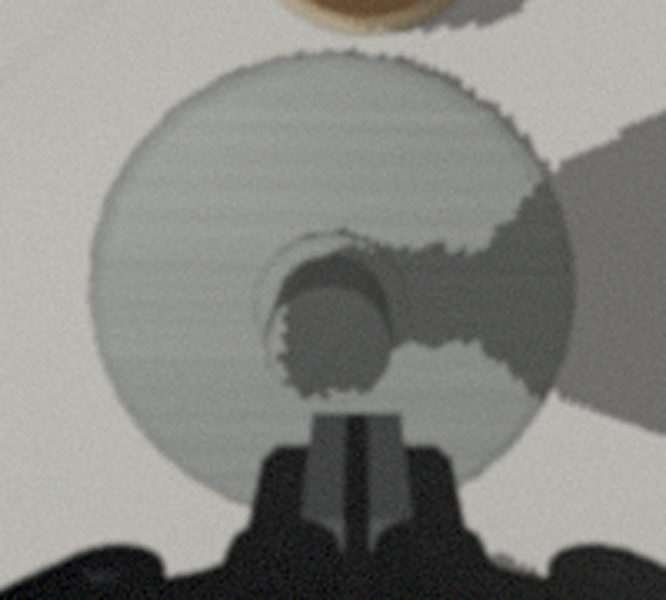

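The grip slipped: the pads held only its upper end. The lid may have shifted a little, so I'll go back to the earlier viewing pose and compare pixels.

carry_out([
  [[0,0,-40],0,0],
  [[0,0,-45],0,0],
  [[0,0,-45],0,0],
  [[4.5,0,-40],0,0],
  [[0,0,0],0,0],
  [[0,0,0],0,0],
])

```text
time_s: 5.0
ee_pos: [0.4966, -0.2563, 0.2478]
eef_rot: [[-0.911, 0.411, -0.002], [0.411, 0.911, 0.001], [0.002, 0.0, -1.0]]
wrist_force: [0.1, 0.1, -0.5]
finger_gap: 0.0854
grip_force: 0.0
```

Run:
```python
from h import *
import json
st(); p=camera_params('wrist'); json.dump({k:(np.array(v).tolist()) for k,v in p.items()},open('w3.json','w'))
a=save('wrist','w3.png')[:,:,::-1];b=cv2.imread('pics/w1.png')
f=lambda i:cv2.resize(i[70:290,250:380],(390,600)[:2],interpolation=cv2.INTER_CUBIC)
f=lambda i:cv2.resize(i[80:280,250:380],(390,600),interpolation=cv2.INTER_CUBIC)
cv2.imwrite('pics/m3.png',np.hstack([f(b),f(a)]))
```

```text
t 5.0 p [ 0.4966 -0.2563  0.2478] yawY 65.7 zax [-0.002  0.001 -1.   ] q [  -7.   -3.    3.   -0.  -97. -108.] F [ 0.1  0.1 -0.5] gap 0.0854 gf 0.0
```

View pics/m3.png

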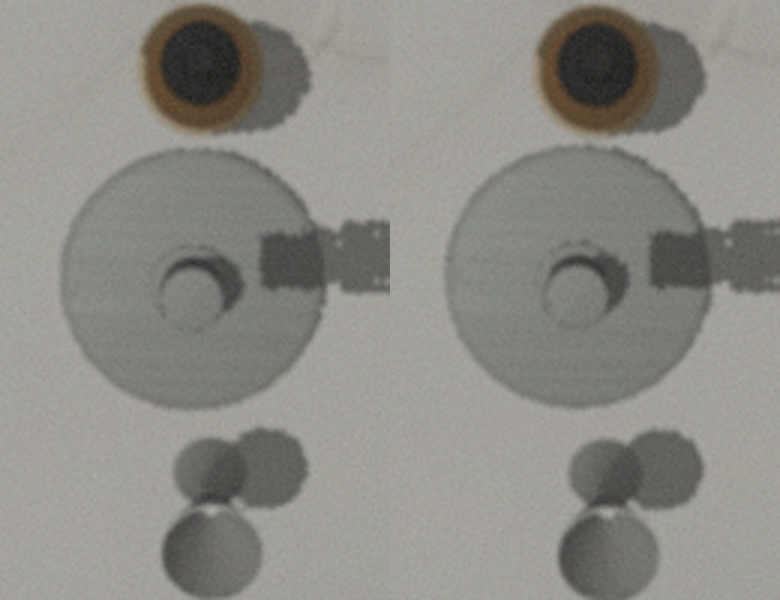

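Left (before) and right (after): the bottle and measure haven't moved. The lid's grip is now at (312.3,178.3) and its disc centre at (312.7,172.3), a shift of a few mm.

Run:
```python
from h import *
import json
P=json.load(open('w3.json'))
g=ray('',312.3,178.3,.044,P);d=ray('',312.7,172.3,.011,P);print(g,d); m=(g+d)/2
to([m[0],m[1],.0125])
P=json.load(open('w1.json'));print(ray('',314,178.7,.044,P),ray('',314.3,172.7,.011,P))
```

```text
[ 0.50034716 -0.26311064  0.044     ] [ 0.49871921 -0.2622084   0.011     ]
t 5.05 p [ 0.4964 -0.2563  0.2474] yawY 65.7 zax [-0.003  0.001 -1.   ] q [  -7.   -3.    3.   -0.  -97. -108.] F [ 0.  -0.4 -0.2] gap 0.0855 gf 0.0
tool shift mm [ -6.2  -4.5 234.8]
[ 0.50336557 -0.25960553  0.044     ] [ 0.50175927 -0.25867691  0.011     ]
```

carry_out([
  [[-5.5,-4.5,40],0,0],
  [[0,0,45],0,0],
  [[0,0,45],0,0],
  [[0,0,45],0,0],
  [[0,0,40],0,0],
  [[0,0,20],0,0],
  [[0,0,0],0,0],
])

```text
time_s: 5.92
ee_pos: [0.4975, -0.2625, 0.0109]
eef_rot: [[-0.911, 0.412, -0.006], [0.412, 0.911, 0.001], [0.006, -0.001, -1.0]]
wrist_force: [-0.6, 0.9, 0.0]
finger_gap: 0.0852
grip_force: 0.0
```

carry_out([
  [[0,0,0],0,150],
  [[0,0,0],0,255],
  [[0,0,0],0,255],
  [[0,0,0],0,255],
  [[0,0,0],0,255],
])

```text
time_s: 6.55
ee_pos: [0.5005, -0.2633, 0.0156]
eef_rot: [[-0.911, 0.411, 0.001], [0.411, 0.911, -0.001], [-0.002, -0.0, -1.0]]
wrist_force: [-2.4, 1.5, 6.0]
finger_gap: 0.0249
grip_force: 58.7
```

carry_out([
  [[0,0,-5],0,255],
  [[0,0,-5],0,255],
  [[0,0,-10],0,255],
  [[0,0,0],0,255],
])

```text
time_s: 7.05
ee_pos: [0.5006, -0.2632, 0.0355]
eef_rot: [[-0.911, 0.412, 0.002], [0.412, 0.911, -0.001], [-0.002, 0.0, -1.0]]
wrist_force: [0.7, 0.2, -2.4]
finger_gap: 0.0242
grip_force: 59.0
```

carry_out([
  [[0,0,-15],0,255],
  [[0,0,-25],0,255],
  [[0,0,-35],0,255],
  [[0,0,-35],0,255],
  [[0,0,-25],0,255],
  [[0,0,-10],0,255],
  [[0,0,0],0,255],
])

```text
time_s: 7.92
ee_pos: [0.5, -0.263, 0.1796]
eef_rot: [[-0.911, 0.412, 0.001], [0.412, 0.911, 0.0], [-0.001, 0.0, -1.0]]
wrist_force: [0.2, 0.8, -3.6]
finger_gap: 0.0248
grip_force: 59.1
```

```bash
cat > fit.py <<'E'
from h import *
from scipy.optimize import minimize
def disc(cam,img,x,y,z,r0,r1,n=72):
    g=cv2.cvtColor(img,cv2.COLOR_RGB2GRAY).astype(np.float32); a=np.linspace(0,2*np.pi,n,endpoint=False); v=[]
    for r in np.linspace(r0,r1,4):
        uv=np.array([proj(cam,[x+r*np.cos(t),y+r*np.sin(t),z]) for t in a],np.float32)
        v.append(cv2.remap(g,uv[:,0],uv[:,1],cv2.INTER_LINEAR).mean())
    return np.mean(v)
E
python3 - <<'E'
from fit import *
to([.533,.157,.19])
im=cv2.imread('pics/t0.png')[:,:,::-1].copy()
c=lambda x:-2*disc('top',im,x[0],x[1],.082,.0535,.0575)+disc('top',im,x[0],x[1],.082,.044,.050)+disc('top',im,x[0],x[1],.082,.061,.066)
k=lambda z:(lambda x:disc('top',im,x[0],x[1],z,.008+.006,.024)-disc('top',im,x[0],x[1],z,.029,.034))
o=dict(method='Nelder-Mead',options=dict(initial_simplex=None,xatol=1e-4))
for n,f,x0 in[('pot',c,(.533,.157)),('knob',k(.241),(.459,.24)),('knob.235',k(.235),(.459,.24))]:
    S=[x0,(x0[0]+.006,x0[1]),(x0[0],x0[1]+.006)]
    r=minimize(f,x0,method='Nelder-Mead',options=dict(initial_simplex=S));print(n,r.x,r.fun,proj('top',[*r.x,.082 if n=='pot' else .241]))
print('post',ray('top',169.2,167.0,.188))
E
```

```text
t 7.92 p [ 0.5    -0.263   0.1796] yawY 65.7 zax [ 0.001  0.    -1.   ] q [  -7.   -3.   -4.   -0.  -89. -107.] F [ 0.2  0.8 -3.6] gap 0.0248 gf 59.1
tool shift mm [142.8 396.3 -10.3]Traceback (most recent call last):
  File "<stdin>", line 9, in <module>
    res = _minimize_neldermead(fun, x0, args, callback, bounds=bounds,
                               **options)
    fxr = func(xr)
    fx = function(np.copy(x), *(wrapper_args + args))
  File "<stdin>", line 4, in <lambda>
  File "fit.py", line 6, in disc
    uv=np.array([proj(cam,[x+r*np.cos(t),y+r*np.sin(t),z]) for t in a],np.float32)
                 ~~~~^^^^^^^^^^^^^^^^^^^^^^^^^^^^^^^^^^^^^
  File "h.py", line 10, in proj
    p=camera_params(cam); R=np.array(p['R']); t=np.array(p['t']); f=200/np.tan(np.radians(p['fov_y']/2))
ValueError: time passes only in moves, steps and waits
```

Run:
```python
import h,functools
h.camera_params=functools.lru_cache(h.camera_params)
from fit import *
im=cv2.imread('pics/t0.png')[:,:,::-1].copy()
c=lambda x:-2*disc('top',im,x[0],x[1],.082,.0535,.0575)+disc('top',im,x[0],x[1],.082,.044,.050)+disc('top',im,x[0],x[1],.082,.061,.066)
k=lambda z:(lambda x:disc('top',im,x[0],x[1],z,.014,.024)-disc('top',im,x[0],x[1],z,.029,.034))
for n,f,x0 in[('pot',c,(.533,.157)),('knob',k(.241),(.459,.24)),('knob.23',k(.23),(.459,.24))]:
    S=[x0,(x0[0]+.006,x0[1]),(x0[0],x0[1]+.006)]
    r=minimize(f,x0,method='Nelder-Mead',options=dict(initial_simplex=S));print(n,r.x,r.fun,proj('top',[*r.x,.082 if n=='pot' else .241]))
print('post',ray('top',169.2,167.0,.188))
```

```text
pot [0.53773448 0.1628491 ] -75.08547973632812 [208.94731868 181.08384333]
knob [0.46021328 0.24241246] -105.74449157714844 [163.48000335 197.8766854 ]
knob.23 [0.46215593 0.24653144] -102.94507598876953 [161.96454951 197.12568302]
post [0.55563601 0.25031065 0.188     ]
```

carry_out([
  [[9,25,0],0,255],
  [[14,40,0],0,255],
  [[14,40,0],0,255],
  [[14,40,0],0,255],
  [[14,40,0],0,255],
  [[14,40,0],0,255],
  [[14,40,0],0,255],
  [[14,40,0],0,255],
  [[14,40,0],0,255],
  [[9,25,0],0,255],
])

```text
time_s: 9.18
ee_pos: [0.5329, 0.1294, 0.1773]
eef_rot: [[-0.912, 0.41, -0.003], [0.41, 0.912, -0.001], [0.002, -0.002, -1.0]]
wrist_force: [0.6, 0.4, -2.6]
finger_gap: 0.0247
grip_force: 59.2
```

carry_out([
  [[-14,-32,-5],0,255],
  [[-18,-40,-5],0,255],
  [[-10,-25,0],0,255],
  [[0,0,0],0,255],
  [[0,0,0],0,255],
])

```text
time_s: 9.8
ee_pos: [0.5317, 0.0223, 0.1881]
eef_rot: [[-0.911, 0.412, -0.002], [0.412, 0.911, -0.0], [0.002, -0.001, -1.0]]
wrist_force: [0.2, 0.5, -2.2]
finger_gap: 0.0245
grip_force: 59.5
```

Run:
```python
from h import *
import json
st(); p=camera_params('wrist'); json.dump({k:(np.array(v).tolist()) for k,v in p.items()},open('w4.json','w'))
a=save('wrist','w4.png')
print(proj('wrist',[.534,.159,.082]),proj('wrist',[.46,.242,.241]))
cv2.imwrite('pics/c4.png',cv2.resize(a[:,240:640,::-1],(600,600),interpolation=cv2.INTER_CUBIC))
```

```text
t 9.8 p [0.5317 0.0223 0.1881] yawY 65.7 zax [-0.002 -0.    -1.   ] q [  24.   -8.   -7.   -0.  -91. -138.] F [ 0.2  0.5 -2.2] gap 0.0245 gf 59.5
[456.93573371 132.66560908] [ 918.06673074 -209.11216322]
```

View pics/c4.png

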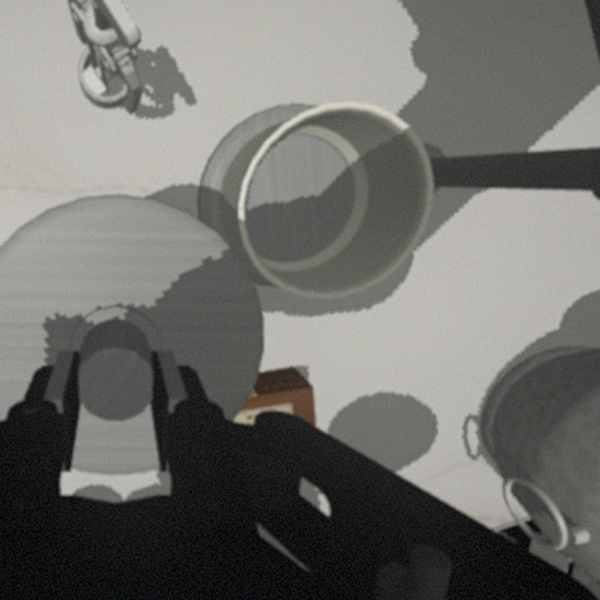

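Pot rim: crop centre (336.5,200) = full (464.2,133.2), fully visible. The held lid's disc centre is near crop (118,341) and its grip top at (116,382).

Run:
```python
import h,json
from h import *
P=json.load(open('w4.json')); h.camera_params=lambda n:P
print('pot',ray('',464.2,133.2,.082,P))
# fit by rim extremes, outer r .058 z .082 ; lid disc r .061
from scipy.optimize import least_squares
def ext(x,y,z,r):
    u=np.array([proj('',[x+r*np.cos(t),y+r*np.sin(t),z]) for t in np.linspace(0,6.283,90)]); return u[:,0].min(),u[:,0].max(),u[:,1].min(),u[:,1].max()
c=lambda a,off:(a+.5)/1.5-.5+off
ob=[c(239,240),c(434,240),c(102,0),c(298,0)]
r=least_squares(lambda q:np.array(ext(q[0],q[1],.082,.058))-ob,[.534,.159],diff_step=1e-3);print(r.x,r.fun)
ol=np.array([c(264,240),c(195,0)])
r=least_squares(lambda q:np.array(ext(q[0],q[1],.1835,.061))[[1,2]]-ol,[.53,.022],diff_step=1e-3);print('lid',r.x,r.fun)
print('grip',ray('',c(116,240),c(382,0),.2165,P), ray('',c(116,240),c(382,0),.2095,P))
```

```text
pot [0.53700633 0.16438536 0.082     ]
[0.54011523 0.16296786] [-0.61148941  0.60250734 -0.97779482  1.30708578]
lid [0.53228077 0.02136709] [-1.97803729e-09 -6.65730227e-09]
grip [0.53132322 0.02311807 0.2165    ] [0.53440442 0.02174995 0.2095    ]
```

carry_out([
  [[13,31,0],0,255],
  [[14,35,0],0,255],
  [[13,33,0],0,255],
  [[10,24,0],0,255],
  [[3,8,0],0,255],
  [[0,0,20],0,255],
  [[0,0,30],0,255],
  [[0,0,25],0,255],
  [[0,0,8],0,255],
  [[0,0,0],0,255],
])

```text
time_s: 11.1
ee_pos: [0.5375, 0.1625, 0.1058]
eef_rot: [[-0.911, 0.412, -0.001], [0.412, 0.911, -0.001], [0.0, -0.001, -1.0]]
wrist_force: [-0.1, -0.1, -2.1]
finger_gap: 0.0241
grip_force: 59.6
```

Run:
```python
from h import *
to([.5375,.164,.0916])
```

```text
t 11.1 p [0.5375 0.1625 0.1058] yawY 65.7 zax [-0.001 -0.001 -1.   ] q [  37.   -3.  -11.    0.  -82. -152.] F [-0.1 -0.1 -2.1] gap 0.0241 gf 59.6
tool shift mm [ 0.6  1.4 14.2]
```

carry_out([
  [[0,1,5],0,255],
  [[0,0,3],0,255],
  [[0,0,2],0,255],
  [[0,0,0],0,255],
])

```text
time_s: 11.6
ee_pos: [0.5381, 0.1642, 0.0962]
eef_rot: [[-0.911, 0.412, -0.0], [0.412, 0.911, 0.0], [0.0, 0.0, -1.0]]
wrist_force: [-0.0, 0.6, -2.2]
finger_gap: 0.0248
grip_force: 59.6
```

carry_out([
  [[0,0,2],0,255],
  [[0,0,1],0,255],
  [[0,0,0],0,255],
])

```text
time_s: 11.98
ee_pos: [0.538, 0.1641, 0.0932]
eef_rot: [[-0.911, 0.412, -0.0], [0.412, 0.911, -0.0], [0.0, -0.0, -1.0]]
wrist_force: [-0.4, 0.5, -2.1]
finger_gap: 0.0248
grip_force: 59.6
```

carry_out([
  [[0,0,1],0,255],
  [[0,0,1],0,255],
  [[0,0,0],0,255],
])

```text
time_s: 12.35
ee_pos: [0.5382, 0.1642, 0.0917]
eef_rot: [[-0.911, 0.411, 0.0], [0.411, 0.911, 0.0], [-0.0, 0.0, -1.0]]
wrist_force: [-1.6, -0.5, 0.2]
finger_gap: 0.0244
grip_force: 59.9
```

The lid touches at the seated height, so it has dropped into the mouth. I'll release, rise and unwind the wrist for the screwing strokes.

carry_out([
  [[0,0,0],0,100],
  [[0,0,0],0,0],
  [[0,0,0],0,0],
  [[0,0,0],0,0],
  [[0,0,-30],0,0],
  [[0,0,-45],0,0],
  [[0,0,-50],0,0],
  [[0,0,-50],0,0],
  [[0,0,-35],0,0],
  [[0,0,0],-0.18,0],
])

```text
time_s: 13.6
ee_pos: [0.539, 0.1642, 0.3053]
eef_rot: [[-0.971, 0.238, 0.006], [0.238, 0.971, 0.003], [-0.005, 0.004, -1.0]]
wrist_force: [0.4, -0.3, -1.1]
finger_gap: 0.0853
grip_force: 0.0
```

carry_out([
  [[0,0,0],-0.186,0],
  [[0,0,0],-0.186,0],
  [[0,0,0],-0.186,0],
  [[0,0,0],-0.186,0],
  [[0,0,0],-0.186,0],
  [[0,0,0],-0.186,0],
  [[0,0,0],-0.186,0],
  [[0,0,0],-0.186,0],
  [[0,0,0],-0.186,0],
  [[0,0,0],-0.186,0],
])

```text
time_s: 14.85
ee_pos: [0.5381, 0.1641, 0.3013]
eef_rot: [[0.051, -0.999, 0.0], [-0.999, -0.051, 0.0], [-0.0, -0.0, -1.0]]
wrist_force: [0.0, 0.2, -0.3]
finger_gap: 0.0856
grip_force: 0.0
```

carry_out([
  [[0,0,0],-0.186,0],
  [[0,0,0],-0.186,0],
  [[0,0,0],-0.186,0],
  [[0,0,0],-0.186,0],
  [[0,0,0],-0.186,0],
  [[0,0,0],-0.186,0],
  [[0,0,0],-0.186,0],
  [[0,0,0],-0.186,0],
  [[0,0,0],-0.186,0],
  [[0,0,0],-0.186,0],
])

```text
time_s: 16.1
ee_pos: [0.5381, 0.1641, 0.3014]
eef_rot: [[0.943, 0.334, 0.0], [0.334, -0.943, 0.0], [0.0, -0.0, -1.0]]
wrist_force: [-0.9, 0.4, -0.9]
finger_gap: 0.0852
grip_force: 0.0
```

carry_out([
  [[0,0,0],-0.186,0],
  [[0,0,0],-0.186,0],
  [[0,0,0],-0.186,0],
  [[0,0,0],-0.186,0],
  [[0,0,0],-0.186,0],
  [[0,0,0],-0.186,0],
  [[0,0,0],-0.186,0],
  [[0,0,0],0,0],
  [[0,0,0],0,0],
])

```text
time_s: 17.23
ee_pos: [0.5381, 0.1642, 0.3013]
eef_rot: [[-0.062, 0.998, -0.0], [0.998, 0.062, 0.0], [0.0, -0.0, -1.0]]
wrist_force: [0.6, 0.5, 0.5]
finger_gap: 0.085
grip_force: 0.0
```

Run:
```python
from h import *
import json
p,R=st(); P=camera_params('wrist'); json.dump({k:(np.array(v).tolist()) for k,v in P.items()},open('w5.json','w'))
a=save('wrist','w5.png')
b=save('top','t5.png')
print(proj('wrist',[.460,.242,.241]),proj('wrist',[.538,.163,.12]))
im=np.hstack([a,np.zeros((400,10,3),np.uint8),cv2.resize(b[120:270,140:290],(400,400),interpolation=cv2.INTER_CUBIC)[:, :150*2]])
cv2.imwrite('pics/m5.png',a[:,:,::-1])
to([.460,.242,.30])
```

```text
t 17.23 p [0.5381 0.1642 0.3013] yawY 3.5 zax [-0.  0. -1.] q [  37.   -2.   10.   -0. -102.  146.] F [0.6 0.5 0.5] gap 0.085 gf 0.0
[213.71214729  95.21348502] [315.97086233 177.98993783]
t 17.32 p [0.5381 0.1641 0.3013] yawY 3.6 zax [-0.  0. -1.] q [  37.   -2.   10.   -0. -102.  146.] F [ 0.5  0.1 -0.6] gap 0.0854 gf 0.0
tool shift mm [ 82.6 -73.    1.3]
```

View pics/m5.png

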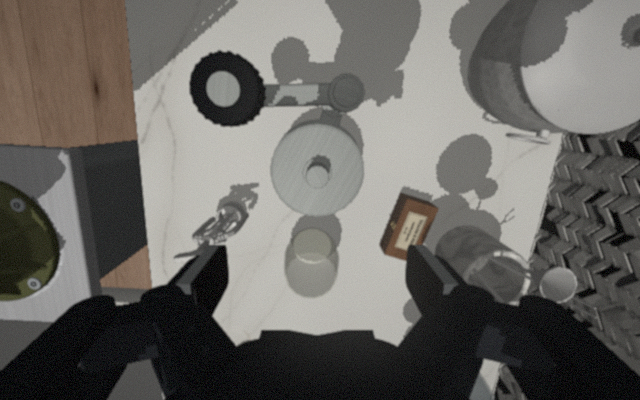

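The lid sits level and centred on the pot (disc (317,168), grip (317,176)). Knob outline centre is (227,88), post top (345,92).

Run:
```python
from h import *
import json
P=json.load(open('w5.json'))
for z in(.241,.226): print('knob',ray('',226.5,88.5,z,P))
print('cap',ray('',223,89,.241,P),ray('',223,89,.25,P))
print('post',ray('',346,91,.188,P),'lid',ray('',317,168.5,.087,P),ray('',317,176,.12,P))
f=200/np.tan(np.radians(P['fov_y']/2));C=-np.array(P['R']).T@np.array(P['t']);print(f,C)
```

```text
knob [0.46930138 0.2471985  0.241     ]
knob [0.46494498 0.24831816 0.226     ]
cap [0.46681335 0.24670793 0.241     ] [0.46952712 0.24605583 0.25      ]
post [0.55887159 0.25564184 0.188     ] lid [0.53890678 0.16899107 0.087     ] [0.53907055 0.16545619 0.12      ]
296.7121950573118 [0.5343786  0.23047266 0.46507474]
```

carry_out([
  [[20,-16,0],0,0],
  [[30,-24,0],0,0],
  [[26,-20,0],0,0],
  [[10,-8,0],0,0],
  [[0,0,30],0,0],
  [[0,0,40],0,0],
  [[0,0,20],0,0],
  [[0,0,4],0,0],
  [[0,0,0],0,0],
])

```text
time_s: 18.45
ee_pos: [0.4651, 0.2454, 0.2082]
eef_rot: [[-0.065, 0.998, 0.001], [0.998, 0.065, 0.0], [0.0, 0.001, -1.0]]
wrist_force: [-0.3, -0.2, 0.1]
finger_gap: 0.0858
grip_force: 0.0
```

carry_out([
  [[0,0,0],0,60],
  [[0,0,0],0,90],
  [[0,0,0],0,120],
  [[0,0,0],0,255],
  [[0,0,0],0,255],
])

```text
time_s: 19.08
ee_pos: [0.4649, 0.2457, 0.2089]
eef_rot: [[-0.065, 0.998, 0.002], [0.998, 0.065, 0.001], [0.001, 0.002, -1.0]]
wrist_force: [-2.8, 1.1, 4.2]
finger_gap: 0.0477
grip_force: 60.7
```

Run:
```python
import numpy as np
th=np.radians(np.linspace(186,260,11)); p=94.5*np.c_[np.cos(th),np.sin(th)]; d=np.diff(p,axis=0)
print(np.round(d@np.array([[-.065,.998],[.998,.065]]).T,1).tolist())
```

```text
[[-12.1, 1.3], [-11.9, 2.8], [-11.4, 4.3], [-10.8, 5.8], [-9.9, 7.1], [-8.9, 8.3], [-7.8, 9.4], [-6.5, 10.3], [-5.1, 11.1], [-3.7, 11.6]]
```

carry_out([
  [[-12,1.3,0.4],0,255],
  [[-12,2.8,0.4],0,255],
  [[-11.4,4.3,0.4],0,255],
  [[-10.8,5.8,0.4],0,255],
  [[-10,7,0.4],0,255],
])

```text
time_s: 19.7
ee_pos: [0.489, 0.1901, 0.2068]
eef_rot: [[-0.066, 0.998, -0.0], [0.998, 0.066, -0.0], [-0.0, -0.0, -1.0]]
wrist_force: [-4.6, -0.9, 6.4]
finger_gap: 0.0475
grip_force: 61.0
```

carry_out([
  [[-9,8.3,0.4],0,255],
  [[-7.8,9.4,0.4],0,255],
  [[-6.5,10.3,0.4],0,255],
  [[-5,10.5,0.4],0,255],
  [[0,0,0],0,255],
])

```text
time_s: 20.32
ee_pos: [0.5307, 0.1632, 0.2052]
eef_rot: [[-0.064, 0.998, 0.002], [0.998, 0.064, -0.002], [-0.002, 0.002, -1.0]]
wrist_force: [1.2, -4.5, 3.6]
finger_gap: 0.0481
grip_force: 60.9
```

carry_out([
  [[-1.5,5,0.2],0,255],
  [[-0.5,3,0.1],0,255],
  [[0,0,0],0,255],
])

```text
time_s: 20.7
ee_pos: [0.538, 0.1613, 0.2049]
eef_rot: [[-0.064, 0.998, 0.0], [0.998, 0.064, -0.004], [-0.004, 0.0, -1.0]]
wrist_force: [-2.2, -7.1, 5.0]
finger_gap: 0.0477
grip_force: 61.4
```

carry_out([
  [[-0.3,3,0.1],0,255],
  [[0,0,0],0,255],
])

```text
time_s: 20.95
ee_pos: [0.5397, 0.1609, 0.2048]
eef_rot: [[-0.064, 0.998, -0.002], [0.998, 0.064, -0.004], [-0.004, -0.002, -1.0]]
wrist_force: [-8.1, -7.4, 7.1]
finger_gap: 0.0475
grip_force: 61.7
```

carry_out([
  [[2,3,-1],0,255],
  [[0,2,0],0,255],
  [[0,0,0],0,255],
])

```text
time_s: 21.32
ee_pos: [0.5405, 0.161, 0.2048]
eef_rot: [[-0.064, 0.998, -0.012], [0.998, 0.064, -0.01], [-0.009, -0.013, -1.0]]
wrist_force: [-27.4, -12.2, 10.6]
finger_gap: 0.0475
grip_force: 61.8
```

carry_out([
  [[-2.5,-3.5,-2],0,255],
  [[0,0,0],0,255],
  [[0,0,0.6],0.186,255],
  [[0,0,0.6],0.186,255],
  [[0,0,0],0,255],
])

```text
time_s: 21.95
ee_pos: [0.5394, 0.1609, 0.2039]
eef_rot: [[0.304, 0.953, -0.008], [0.953, -0.304, -0.005], [-0.007, -0.006, -1.0]]
wrist_force: [-12.5, -6.6, 0.8]
finger_gap: 0.0472
grip_force: 63.8
```

```bash
python3 -c "
from h import *
st();print(robot.read_state()['ft_torque'])"
```

```text
t 21.95 p [0.5394 0.1609 0.2039] yawY -17.7 zax [-0.008 -0.005 -1.   ] q [ 37.  -3.  -1.  -0. -92. 125.] F [-12.5  -6.6   0.8] gap 0.0472 gf 63.8
[-2.12900267  4.18370462 -0.07128713]
```

carry_out([
  [[0,0,0.6],0.186,255],
  [[0,0,0.6],0.186,255],
  [[0,0,0.6],0.186,255],
  [[0,0,0.6],0.186,255],
  [[0,0,0.6],0.186,255],
  [[0,0,0.6],0.186,255],
  [[0,0,0.6],0.186,255],
  [[0,0,0.6],0.186,255],
])

```text
time_s: 22.95
ee_pos: [0.5385, 0.1624, 0.1991]
eef_rot: [[0.974, -0.227, -0.009], [-0.227, -0.974, -0.002], [-0.009, 0.005, -1.0]]
wrist_force: [-17.9, -0.2, 3.7]
finger_gap: 0.0472
grip_force: 64.3
```

carry_out([
  [[0,0,0.6],0.186,255],
  [[0,0,0.6],0.186,255],
  [[0,0,0.6],0.186,255],
  [[0,0,0.6],0.186,255],
  [[0,0,0.6],0.186,255],
  [[0,0,0.6],0.186,255],
  [[0,0,0.6],0.186,255],
  [[0,0,0.6],0.186,255],
])

```text
time_s: 23.95
ee_pos: [0.5399, 0.1634, 0.1943]
eef_rot: [[-0.145, -0.989, -0.006], [-0.989, 0.145, -0.001], [0.001, 0.006, -1.0]]
wrist_force: [-9.6, 1.3, 1.6]
finger_gap: 0.0475
grip_force: 63.8
```

carry_out([
  [[0,0,0.6],0.186,255],
  [[0,0,0.6],0.186,255],
  [[0,0,0.6],0.186,255],
  [[0,0,0.6],0.186,255],
  [[0,0,0.6],0.186,255],
  [[0,0,0.6],0.186,255],
  [[0,0,0.6],0.186,255],
  [[0,0,0.6],0.186,255],
  [[0,0,0],0,255],
])

```text
time_s: 25.08
ee_pos: [0.5409, 0.1621, 0.1897]
eef_rot: [[-0.998, 0.061, -0.004], [0.061, 0.998, -0.002], [0.004, -0.002, -1.0]]
wrist_force: [-5.8, -2.9, -0.7]
finger_gap: 0.0472
grip_force: 63.6
```

```bash
python3 -c "
from h import *
st();print(robot.read_state()['ft_torque'])"
```

```text
t 25.07 p [0.5409 0.1621 0.1897] yawY 86.5 zax [-0.004 -0.002 -1.   ] q [  37.   -3.   -2.   -0.  -91. -130.] F [-5.8 -2.9 -0.7] gap 0.0472 gf 63.6
[-0.84810242  1.85975606 -0.08844237]
```

carry_out([
  [[0,0,0.6],0.186,255],
  [[0,0,0.6],0.186,255],
  [[0,0,0.6],0.186,255],
  [[0,0,0],0,255],
  [[0,0,0],0,100],
  [[0,0,0],0,0],
  [[0,0,0],0,0],
  [[0,0,0],0,0],
  [[0,0,0],-0.186,0],
  [[0,0,0],-0.186,0],
])

```text
time_s: 26.32
ee_pos: [0.5425, 0.1633, 0.189]
eef_rot: [[-0.972, 0.236, 0.0], [0.236, 0.972, 0.0], [-0.0, 0.0, -1.0]]
wrist_force: [0.2, -1.4, -0.1]
finger_gap: 0.0856
grip_force: 0.0
```

carry_out([
  [[0,0,0],-0.186,0],
  [[0,0,0],-0.186,0],
  [[0,0,0],-0.186,0],
  [[0,0,0],-0.186,0],
  [[0,0,0],-0.186,0],
  [[0,0,0],-0.186,0],
  [[0,0,0],-0.186,0],
  [[0,0,0],-0.186,0],
  [[0,0,0],-0.186,0],
  [[0,0,0],-0.186,0],
])

```text
time_s: 27.58
ee_pos: [0.5425, 0.1633, 0.1891]
eef_rot: [[0.051, -0.999, 0.0], [-0.999, -0.051, 0.0], [-0.0, -0.0, -1.0]]
wrist_force: [-0.1, 0.1, 1.0]
finger_gap: 0.0854
grip_force: 0.0
```

carry_out([
  [[0,0,0],-0.186,0],
  [[0,0,0],-0.186,0],
  [[0,0,0],-0.186,0],
  [[0,0,0],-0.186,0],
  [[0,0,0],-0.186,0],
  [[0,0,0],-0.186,0],
  [[0,0,0],-0.186,0],
  [[0,0,0],-0.186,0],
  [[0,0,0],-0.186,0],
  [[0,0,0],0,0],
])

```text
time_s: 28.82
ee_pos: [0.5424, 0.1633, 0.189]
eef_rot: [[0.989, 0.146, 0.0], [0.146, -0.989, 0.0], [0.0, -0.0, -1.0]]
wrist_force: [-0.3, -0.6, 1.0]
finger_gap: 0.0853
grip_force: 0.0
```

```bash
python3 -c "
from h import *
to([.5395,.1622,.186]);save('wrist','w6.png')"
```

```text
t 28.82 p [0.5424 0.1633 0.189 ] yawY -81.6 zax [ 0.  0. -1.] q [ 37.  -3.  -3.  -0. -90.  61.] F [-0.3 -0.6  1. ] gap 0.0853 gf 0.0
tool shift mm [-3.1  0.6  3. ]
```

View pics/w6.png

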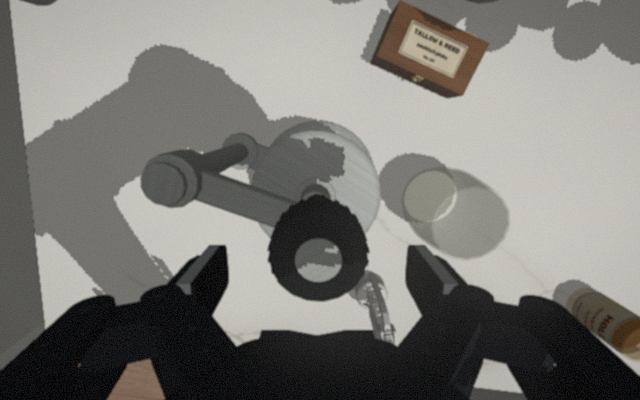

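The clamp arm is over the lid and the knob (320,250) is centred between the open fingers; the lid lies level below. Next is the regrip for the final turns.

carry_out([
  [[-2,0.5,1],0,60],
  [[0,0,0],0,90],
  [[0,0,0],0,120],
  [[0,0,0],0,255],
  [[0,0,0],0,255],
  [[0,0,0.6],0.186,255],
  [[0,0,0.6],0.186,255],
  [[0,0,0.6],0.186,255],
  [[0,0,0.6],0.186,255],
  [[0,0,0.6],0.186,255],
])

```text
time_s: 30.12
ee_pos: [0.5432, 0.1616, 0.1917]
eef_rot: [[0.705, -0.71, 0.011], [-0.71, -0.705, 0.001], [0.007, -0.009, -1.0]]
wrist_force: [-1.5, -2.1, 19.6]
finger_gap: -0.0003
grip_force: 9.8
```

carry_out([
  [[0,0,0.6],0.186,255],
  [[0,0,0.6],0.186,255],
  [[0,0,0.6],0.186,255],
  [[0,0,0.6],0.186,255],
  [[0,0,0.6],0.186,255],
  [[0,0,0.6],0.186,255],
  [[0,0,0],0,255],
])

```text
time_s: 31.0
ee_pos: [0.5434, 0.1609, 0.1893]
eef_rot: [[-0.325, -0.946, 0.012], [-0.946, 0.325, 0.0], [-0.004, -0.011, -1.0]]
wrist_force: [-2.3, -4.3, 22.8]
finger_gap: -0.0
grip_force: 11.4
```

```bash
python3 -c "
from h import *
st();print(robot.read_state()['ft_torque'],robot.read_state()['joint_efforts'])"
```

```text
t 31.0 p [0.5434 0.1609 0.1893] yawY 161.1 zax [ 0.012  0.    -1.   ] q [ 37.  -3.  -3.   0. -90. -56.] F [-2.3 -4.3 22.8] gap -0.0 gf 11.4
[-1.54057215  0.74756198 -0.05851695] [  2.06052259 -19.37164485  23.6520052    1.66495677   1.5109564
  -0.78633618]
```

The regrip slid off the top: the fingers are shut above the knob, so the tips were too shallow. I'll raise, open, unwind and regrip deeper.

carry_out([
  [[0,0,-20],0,255],
  [[0,0,-20],0,0],
  [[0,0,0],-0.186,0],
  [[0,0,0],-0.186,0],
  [[0,0,0],-0.186,0],
  [[0,0,0],-0.186,0],
  [[0,0,0],-0.186,0],
  [[0,0,0],-0.186,0],
  [[0,0,0],-0.186,0],
  [[0,0,0],-0.186,0],
])

```text
time_s: 32.25
ee_pos: [0.5404, 0.1625, 0.2211]
eef_rot: [[0.919, -0.393, -0.001], [-0.393, -0.919, -0.0], [-0.001, 0.0, -1.0]]
wrist_force: [-0.0, -0.6, 1.1]
finger_gap: 0.0855
grip_force: 0.0
```

carry_out([
  [[0,0,0],-0.186,0],
  [[0,0,0],-0.186,0],
  [[0,0,0],0,0],
  [[0,0,0],0,0],
])

```text
time_s: 32.75
ee_pos: [0.5404, 0.1624, 0.2212]
eef_rot: [[0.999, -0.042, -0.0], [-0.042, -0.999, 0.0], [-0.0, 0.0, -1.0]]
wrist_force: [-0.2, -0.9, 0.9]
finger_gap: 0.0853
grip_force: 0.0
```

Run:
```python
from h import *
to([.540,.162,.178]); P=camera_params('wrist'); a=get_image('wrist'); import json
cv2.imwrite('pics/w7.png',a[:,:,::-1])
g=cv2.cvtColor(a,cv2.COLOR_RGB2GRAY); m=(g<45).astype(np.uint8)
n,l,s,c=cv2.connectedComponentsWithStats(m)
print([(s[i].tolist(),c[i].round(1).tolist()) for i in range(1,n) if s[i,4]>800])
for z in(.225,.22,.21): print(proj('wrist',[.54,.162,z]))
```

```text
t 32.75 p [0.5404 0.1624 0.2212] yawY -92.4 zax [-0.  0. -1.] q [ 37.  -3.   1.  -0. -94.  51.] F [-0.2 -0.9  0.9] gap 0.0853 gf 0.0
tool shift mm [-0.4  0.4 43.2]
[([277, 181, 81, 84, 3654], [315.8, 218.9]), ([0, 246, 640, 154, 51382], [316.9, 349.7])]
[317.56929483 238.77518963]
[317.55721957 235.48941484]
[317.53494254 229.42765399]
```

Run:
```python
import h
from h import *
P=camera_params('wrist'); h.camera_params=lambda n:P
from scipy.optimize import least_squares
def ext(x,y,z,r=.026):
    u=np.array([proj('',[x+r*np.cos(t),y+r*np.sin(t),z]) for t in np.linspace(0,6.283,120)]); return np.array([u[:,0].min(),u[:,0].max(),u[:,1].max(),u[:,1].min()])
for w in(0,.5):
    r=least_squares(lambda q:ext(*q)[:3]-[276.6+w,358-w,264.8],[.54,.162,.215],diff_step=1e-3);x=r.x;print(x,ext(*x)[3],ext(x[0],x[1],x[2]-.03)[3])
a=cv2.imread('pics/w7.png',0); print(a[200,262:300],a[235,340:375])
```

```text
[0.53980863 0.16216097 0.20683147] 188.29195325321803 178.7225112238134
[0.53868729 0.16220429 0.20469604] 189.265218530726 179.6694919535177
[81 84 80 83 83 79 85 85 82 79 83 84 78 79 88 88 81 80 82 83 76 64 50 38
 34 22 31 25 25 20 29 26 30 24 30 31 29 31] [ 36  44  40  41  47  42  40  48  41  37  37  45  44  42  37  41  36  70
 122 169 176 177 182 181 177 177 184 180 181 182 180 178 183 184 178]
```

```bash
cat > kn.py <<'E'
import h
from h import *
from scipy.optimize import least_squares
def knob(fn,p,R,P,x0,box=None):
    """refit knob from image; camera pose rebuilt from TCP pose and fixed hand-eye"""
    h.camera_params=lambda n:P
    if box is None:
        m=(cv2.imread(fn,0)<60).astype(np.uint8); n,l,s,c=cv2.connectedComponentsWithStats(m)
        box=[s[i] for i in range(1,n) if s[i,4]>800 and s[i,2]<130][0]
    u0,v0,w,hh=box[:4]
    def ext(x,y,z,r=.026):
        u=np.array([proj('',[x+r*np.cos(t),y+r*np.sin(t),z]) for t in np.linspace(0,6.283,120)]); return np.array([u[:,0].min(),u[:,0].max(),u[:,1].max()])
    r=least_squares(lambda q:ext(*q)-[u0-.5,u0+w-.5,v0+hh-.5],x0,diff_step=1e-3); print(fn,box,r.x.round(4))
E
python3 - <<'E'
from kn import *
s=robot.read_state(); p=np.array(s['ee_pos']);R=np.array(s['eef_rot']); P=dict(camera_params('wrist'))
Rc=np.array(P['R']); tc=np.array(P['t']); A=Rc@R; b=tc+Rc@p   # cam = A*tool + b
knob('pics/w7.png',p,R,P,[.54,.162,.215])
p6=np.array([.5424,.1633,.189]); a=np.radians(-81.6-90); R6=np.array([[np.cos(a),-np.sin(a),0],[np.sin(a),np.cos(a),0],[0,0,-1]])
y=np.array([np.cos(np.radians(-81.6)),np.sin(np.radians(-81.6)),0]);z=np.array([0,0,-1.]);R6=np.c_[np.cross(y,z),y,z]
P6=dict(P);P6['R']=A@R6.T;P6['t']=b-P6['R']@p6
knob('pics/w6.png',p6,R6,P6,[.54,.162,.22],[269,195,98,105])
m=(cv2.imread('pics/w6.png',0)<60).astype(np.uint8); n,l,s,c=cv2.connectedComponentsWithStats(m);print([s[i].tolist() for i in range(1,n) if s[i,4]>500])
E
```

```text
pics/w7.png [ 277  179   81   86 4153] [0.5396 0.1624 0.2059]
pics/w6.png [269, 195, 98, 105] [0.5386 0.1624 0.2087]
[[269, 194, 99, 106, 6241], [0, 246, 640, 154, 51858]]
```

carry_out([
  [[0,0,20],0,0],
  [[0,0,15],0,0],
  [[0,0,4],0,0],
  [[0,0,0],0,0],
  [[0,0,0],0,60],
  [[0,0,0],0,90],
  [[0,0,0],0,120],
  [[0,0,0],0,255],
  [[0,0,0],0,255],
])

```text
time_s: 33.92
ee_pos: [0.5408, 0.1622, 0.1837]
eef_rot: [[0.999, -0.038, 0.002], [-0.038, -0.999, 0.0], [0.002, -0.0, -1.0]]
wrist_force: [-1.7, -0.3, 5.4]
finger_gap: 0.0482
grip_force: 60.9
```

carry_out([
  [[0,0,0.6],0.186,255],
  [[0,0,0.6],0.186,255],
  [[0,0,0.6],0.186,255],
  [[0,0,0],0,255],
])

```text
time_s: 34.42
ee_pos: [0.5434, 0.1585, 0.1888]
eef_rot: [[0.825, -0.565, 0.011], [-0.565, -0.825, -0.003], [0.011, -0.004, -1.0]]
wrist_force: [-4.6, -10.1, 25.8]
finger_gap: 0.0241
grip_force: 13.4
```

```bash
python3 -c "
from h import *
st();print(robot.read_state()['ft_torque'],robot.read_state()['joint_efforts'])"
```

```text
t 34.42 p [0.5434 0.1585 0.1888] yawY -124.4 zax [ 0.011 -0.003 -1.   ] q [ 37.  -3.  -3.   1. -90.  19.] F [ -4.6 -10.1  25.8] gap 0.0241 gf 13.4
[-4.20594652  2.0673798   0.00937119] [  3.53562646 -16.72768414  23.15610051   0.46586425   3.06088462
  -0.79203995]
```

Slipped again, which could mean the knob is already at its stop. I'll measure the knob's height by touch, with shut fingers first on the post top (188 mm) and then on the knob top.

carry_out([
  [[0,0,-20],0,255],
  [[0,0,-25],0,255],
  [[0,0,0],0,255],
  [[0,0,0],0,255],
])

```text
time_s: 34.92
ee_pos: [0.5401, 0.1627, 0.2244]
eef_rot: [[0.828, -0.561, -0.002], [-0.561, -0.828, 0.0], [-0.001, 0.001, -1.0]]
wrist_force: [-0.3, -0.6, -0.8]
finger_gap: 0.0002
grip_force: 0.0
```

Run:
```python
from kn import *
import json
s=robot.read_state();get_=get_image('wrist');cv2.imwrite('pics/w8.png',get_[:,:,::-1])
for nm,X in(('post',[.558,.2545,.24]),('knob',[.540,.162,.24])): print(nm);to(X)
P=json.load(open('w5.json'));
m=(cv2.imread('pics/w5.png',0)<60).astype(np.uint8); n,l,st_,c=cv2.connectedComponentsWithStats(m);B=[x.tolist() for x in st_[1:] if 800<x[4]<9000];print(B)
h.camera_params=lambda n:P
def cost(z):
    # top circle is the outline on the side away from the nadir: left and top edges here
    def ext(x,y,zz,r=.026):
        u=np.array([proj('',[x+r*np.cos(t),y+r*np.sin(t),zz]) for t in np.linspace(0,6.283,120)]);return u[:,0].min(),u[:,0].max(),u[:,1].min(),u[:,1].max()
    return ext
e=cost(0)
b=[x for x in B if x[0]>150 and x[1]<120][0]
for z in(.241,.231,.221):
    r=least_squares(lambda q:[min(e(*q,z)[0],e(*q,z-.03)[0])-(b[0]-.5),min(e(*q,z)[2],e(*q,z-.03)[2])-(b[1]-.5)],[.465,.246],diff_step=1e-3)
    q=r.x;print(z,q.round(4),'right,bottom pred',max(e(*q,z)[1],e(*q,z-.03)[1]),max(e(*q,z)[3],e(*q,z-.03)[3]),'obs',b[0]+b[2]-.5,b[1]+b[3]-.5)
```

```text
post
t 34.98 p [0.54   0.1625 0.224 ] yawY -124.1 zax [-0.002 -0.    -1.   ] q [ 37.  -3.   1.  -0. -94.  19.] F [-0.7  0.4 -0.6] gap -0.0001 gf 0.0
tool shift mm [-36.7 -86.2 -16. ]
knob
t 34.98 p [0.54   0.1625 0.224 ] yawY -124.1 zax [-0.002 -0.    -1.   ] q [ 37.  -3.   1.  -0. -94.  19.] F [-0.7  0.4 -0.6] gap -0.0001 gf 0.0
tool shift mm [  0.2   0.5 -15.9]
[[190, 51, 76, 75, 3233], [0, 181, 60, 115, 4466]]
0.241 [0.4691 0.2458] right,bottom pred 269.29105613417426 128.09687216622456 obs 265.5 125.5
0.231 [0.4651 0.2476] right,bottom pred 266.3766369962059 124.98065344640058 obs 265.5 125.5
0.221 [0.4611 0.2494] right,bottom pred 263.66761753421787 122.10506035408521 obs 265.5 125.5
```

carry_out([
  [[0,0,0],0,0],
  [[0,0,0],0,0],
  [[0,0,0],0,0],
  [[0,0,25],0,0],
  [[0,0,17],0,0],
  [[0,0,4],0,0],
  [[0,0,0],0,90],
  [[0,0,0],0,120],
  [[0,0,0],0,255],
  [[0,0,0],0,255],
])

```text
time_s: 36.22
ee_pos: [0.54, 0.1606, 0.1819]
eef_rot: [[0.827, -0.562, 0.0], [-0.562, -0.827, -0.003], [0.001, 0.002, -1.0]]
wrist_force: [-5.3, -4.4, 7.3]
finger_gap: 0.048
grip_force: 60.6
```

carry_out([
  [[0,0,0],0.04,255],
  [[0,0,0],0,255],
])

```text
time_s: 36.48
ee_pos: [0.5393, 0.1607, 0.1818]
eef_rot: [[0.806, -0.592, -0.001], [-0.592, -0.806, -0.003], [0.001, 0.003, -1.0]]
wrist_force: [-9.6, -5.0, 8.1]
finger_gap: 0.0485
grip_force: 60.5
```

```bash
python3 -c "
from h import *
st();print(robot.read_state()['ft_torque'])"
```

```text
t 36.48 p [0.5393 0.1607 0.1818] yawY -126.3 zax [-0.001 -0.003 -1.   ] q [ 37.  -3.  -4.   0. -90.  17.] F [-9.6 -5.   8.1] gap 0.0485 gf 60.5
[-2.03701848  3.37032986  1.42975364]
```

carry_out([
  [[0,0,0],0.04,255],
  [[0,0,0],0.04,255],
  [[0,0,0],0,255],
])

```text
time_s: 36.85
ee_pos: [0.5405, 0.1588, 0.1819]
eef_rot: [[0.753, -0.658, 0.001], [-0.658, -0.753, -0.006], [0.004, 0.004, -1.0]]
wrist_force: [-2.7, -9.9, 5.4]
finger_gap: 0.0479
grip_force: 62.9
```

```bash
python3 -c "
from h import *
st();print(robot.read_state()['ft_torque'])"
```

```text
t 36.85 p [0.5405 0.1588 0.1819] yawY -131.1 zax [ 0.001 -0.006 -1.   ] q [ 37.  -3.  -4.   0. -90.  12.] F [-2.7 -9.9  5.4] gap 0.0479 gf 62.9
[-3.86427045  1.0852018   0.09990153]
```

A reaction of 1.4 N m after only 0.04 rad, against 0.1 N m running torque, means the screw is at its hard stop. That torque could have nudged the arm, so I'll press it back against its own stop.

carry_out([
  [[2,-2,0],0,255],
  [[2,-1,0],0,255],
  [[2,-1,0],0,255],
  [[0,0,0],0,255],
])

```text
time_s: 37.35
ee_pos: [0.5436, 0.1582, 0.1817]
eef_rot: [[0.756, -0.654, -0.008], [-0.654, -0.756, -0.006], [-0.002, 0.01, -1.0]]
wrist_force: [-23.5, -8.3, 12.1]
finger_gap: 0.048
grip_force: 63.4
```

carry_out([
  [[2,-1.5,0],0,255],
  [[0,0,0],0,255],
])

```text
time_s: 37.6
ee_pos: [0.5469, 0.1565, 0.1817]
eef_rot: [[0.754, -0.657, -0.007], [-0.657, -0.754, -0.009], [0.0, 0.011, -1.0]]
wrist_force: [-18.8, -11.9, 10.8]
finger_gap: 0.0478
grip_force: 62.3
```

carry_out([
  [[0,0,0],0,120],
  [[0,0,0],0,0],
  [[0,0,0],0,0],
  [[0,0,0],0,0],
  [[0,0,-20],0,0],
  [[0,0,-40],0,0],
  [[0,0,-45],0,0],
  [[0,0,-45],0,0],
  [[0,0,0],0,0],
  [[0,0,0],0,0],
])

```text
time_s: 38.85
ee_pos: [0.5501, 0.1615, 0.33]
eef_rot: [[0.755, -0.656, 0.0], [-0.656, -0.755, 0.001], [-0.0, -0.001, -1.0]]
wrist_force: [0.6, -0.0, 0.1]
finger_gap: 0.0855
grip_force: 0.0
```

Run:
```python
from kn import *
p,R=st(); P=camera_params('wrist'); a=get_image('wrist'); cv2.imwrite('pics/w9.png',a[:,:,::-1])
h.camera_params=lambda n:P
m=(cv2.imread('pics/w9.png',0)<60).astype(np.uint8); n,l,s,c=cv2.connectedComponentsWithStats(m);B=[x.tolist() for x in s[1:] if 500<x[4]<9000];print(B)
print([proj('',[x,.162,.21]).round(1).tolist() for x in(.53,.54)])
b=min(B,key=lambda b:abs(b[0]+b[2]/2-317)+abs(b[1]+b[3]/2-210))
def ext(x,y,z,r=.026):
    u=np.array([proj('',[x+r*np.cos(t),y+r*np.sin(t),k]) for k in(z,z-.03) for t in np.linspace(0,6.283,90)]); return np.r_[u.min(0),u.max(0)]
r=least_squares(lambda q:ext(*q)-[b[0]-.5,b[1]-.5,b[0]+b[2]-.5,b[1]+b[3]-.5],[.54,.162,.21],diff_step=1e-3);print(r.x.round(4),r.fun.round(1))
```

```text
t 38.85 p [0.5501 0.1615 0.33  ] yawY -131.0 zax [ 0.     0.001 -1.   ] q [  36.    1.   16.   -0. -105.   13.] F [ 0.6 -0.   0.1] gap 0.0855 gf 0.0
[[552, 34, 48, 39, 700], [297, 168, 53, 52, 1601]]
[[330.2, 203.9], [323.6, 196.5]]
[0.5386 0.1638 0.2009] [ 1. -1. -1.  1.]
```

```bash
python3 -c "
from h import *
print(ticket.finish_job())"
```

```text
the job is handed in; nothing more can be done
None
```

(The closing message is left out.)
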